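Lock out the bench grinder's isolator

TASK

The grinder is going to be serviced, so make its isolator ready for a padlock. First lift away the can that stands in the path of the lockout hasp and set it down, upright and without dropping it, wholly on the cork mat; then turn the black handle on the isolator box clockwise to its off stop, and only after that swing the steel hasp fully out over the bench. Leave everything else on the bench where it is.

Things in the scene. Friction and masses are not known exactly. Their poses are not given: they have to be found in the camera images.
- isolator: Grey box fixed to the bench, 190 (its x) x 200 (its y) x 70 mm high, carrying the handle and the hasp on its top face. Origin: centre of its underside on the bench, z up. Its x points roughly away from the robot. Yaw varies within 0.3 rad.
- handle (a joint): Turn of the black isolator handle about its vertical axis. 0 = on (long end points along the box's +x); grows clockwise seen from above to the off stop at 1.571 rad (long end points along the box's -y). Starts within 0.2 rad of on. Stiff, 0.2 N m; stays where it is left.
- handle_grip (a point): In the black bar handle's long end, 65 mm from its axis, 107 mm above the bench. Bar 16 mm wide, from 87 to 121 mm above the bench (17 mm clear over the box top), on a round hub 46 mm across; long end reaches 80 mm from the axis, the other 23 mm. Moves and turns with the handle; its x axis points outward along the long end.
- handle_axis (a point): Point on the handle's vertical turning axis, 107 mm above the bench (box frame x = +15, y = +40 mm). It turns with the handle.
- hasp (a joint): Turn of the flat steel hasp about its vertical pivot. 0 = folded in (strip points from the pivot along the box's -x, lying along the -y top edge); grows counter-clockwise seen from above to the stop at 1.571 rad = fully out (strip points along the box's -y, over the bench). Starts within 0.12 rad of folded. Friction 0.08 N m; stays where it is left.
- hasp_tab (a point): Middle of the hasp's upright steel thumb tab, 100 mm from the pivot, 103 mm above the bench: tab 26 mm along the strip, 10 mm thick across it, rising from the strip at 81 mm to 117 mm above the bench. Moves and turns with the hasp; its x axis lies along the strip, from the tab towards the pivot.
- hasp_axis (a point): Point on the hasp's vertical pivot, 103 mm above the bench (box frame x = +70, y = -80 mm). It turns with the hasp. The hasp is a level strip 130 x 24 x 6 mm with padlock holes, underside 75 mm above the bench, far end 118 mm from the pivot.
- can: Bare metal can with a white cap, standing on the bench beside the box's -y side within the hasp's swing: body 52 mm across (a dark rim at the foot 53 mm) and 118 mm tall, then a shoulder and neck 27 mm across to 142 mm. 0.2 to 0.42 kg. Origin: centre of its underside, z up.
- mat: Square cork mat fixed to the bench on the left, 140 x 140 x 4 mm. Origin: centre of its underside; its top is 4 mm above that.
- offcut: Bystander: timber offcut 150 x 50 x 35 mm lying on the bench beyond the work. Origin: centre of its underside.
- wrench: Bystander: steel wrench, 180 mm long, lying on the bench beyond the work.
- jar: Bystander: white plastic lidded jar, 66 mm across and 85 mm tall, standing on the bench beyond the work. Origin: centre of its underside.

How it is judged:
By the outcome, as a careful person would: the job done as asked, in the order asked, and still so for the second after the job is handed in, with the robot touching nothing.
It also fails if it takes over 72 s, if anything falls off the work surface, if the arm or the gripper's body presses on something with over 40 N, if the wrist force passes 120 N, or if a joint passes its speed limit or range.

ROBOT

A 7-joint arm with a two-finger parallel gripper is mounted at the origin on the work surface. World frame = base frame: x ahead of the robot, y to its left, z up, the work surface at z = 0. Lengths are in mm, angles in rad, forces in N, time in s.
With the tool pointing down it reaches from about 425 to 825 mm from the base axis. Payload 3.6 kg.
Tool frame: the origin (TCP) lies midway between the tips of the shut fingers; the grasp point (between the pads) lies 19 mm behind it; z points along the fingers, y is the line along which they close (so a half turn about z gives the same grasp; the last joint's range is limited). The gripper opens to 93 mm and grips with 3 to 60 N. Pads are 15 mm wide; open, the fingers measure 128 mm over their backs; the gripper's body (75 mm by 188 mm) begins 65 mm behind the grasp point.
Start: joints at [1.149, 0.615, -0.013, 1.423, 0.008, 1.103, -0.04], TCP at [250.014, -599.96, 183.94] pointing down, gripper open.
Joint ranges: [-3.12, 3.12], [-0.3, 2.06], [-1.34, 1.32], [0.26, 2.42], [-1.36, 4.5], [0.01, 1.98], [-2.84, 2.84]. Speed limits (rad/s): [2.79, 2.79, 3.14, 3.14, 3.14, 3.14, 3.14].

INTERFACE

Orientations are given as a rotation vector (axis times angle).
In Python, from station import sense, eyes, ctrl gives the robot as it stands.
- The arm moves only by the tool send_rows, never from a script. Its arguments are lists of equal length, an entry for each row: "linear": the shift along the tool's x, y, z in m, a list of three; "dr": the turn, a rotation vector about the tool's x, y, z in rad, a list of three; "jaw": the closure, from -1 (fully open) to 1 (shut), so that 0 is half open. In form: {"linear": [[x, y, z], ...], "dr": [[wx, wy, wz], ...], "jaw": [jaw, ...]}. A call has 1 to 5 rows; each row is the pose to reach, as a shift and turn from the pose commanded when the call began, along the tool's axes at that moment; what a row does not reach only later rows make up. A row lasts 1/12 s, in which the tool goes at most 41.7 mm and 7.16 degrees, less where a joint would pass 70% of its speed; a pose out of reach is approached as far as the arm can. A call with a gripper value outside its range is refused whole. The fingers move at their own pace and stop on an object; the grip force is fixed at half the most. Time passes only in rows, so rows that repeat a pose let the fingers close. It gives the time, the measured TCP pose, the force, the opening and the grip force at its end, in the units of the state.
- sense(): the state, without advancing time (a new reading comes with each control period).
- eyes.camera(name): name is "scene" or "side" or "wrist"; returns the picture (384x512x3 uint8, red, green, blue); there is no depth.
- eyes.camera_model(name): a dict with "camera_matrix" (3x3 intrinsics, pixels), "extrinsics" (4x4, takes a point from world to camera coordinates). Camera axes: x right, y up, looking along -z (the intrinsics and any distortion apply to the point x, -y, -z); pixel columns grow to the right and rows downward; lengths in mm; the calibration is good to about 2 mm. A picture is of the moment at which its call begins: read the wrist's pose just before it. camera_model takes no time and is no camera call; for the wrist camera it gives the pose at the moment of the call.
- ctrl.sign_off(): hands the job in; it is judged then, once.
The state is a dict: "t": time; "joint_pos": joint angles; "qd": joint speeds; "effort": joint torques, N m; "tool_pos": TCP position; "orientation": TCP orientation; "ft_force": force on the tool from outside, world axes, zero at the start; "wrist_torque": the same for the moment, N m; "opening": opening from 0.0 (shut) to 1.0 (fully open); "gripper_force": force on a finger pad.
Only numpy, scipy, OpenCV 4.12 (cv2) and the standard library are available. Lean on these libraries where they do the work, as an engineer would, in place of code of your own. Each camera call takes 0.05 s, during which the arm holds its last target. There are 200 camera calls.

## Working session

There is one attempt and no reset: what is moved stays moved. The work goes in short steps, Python scripts to look and compute and a tool call to move; the robot and the scene stay as the last step left them, time stands still between calls to the robot, and variables do not carry over. Pictures are saved under pics/ and viewed, at most 10 in all, crops included, and the job is handed in when it is done.

Besides the shell and the picture viewer there is one more tool, called as name(argument=value, ...) on one line, values as JSON. send_rows: Moves the arm, as the interface text tells. Its arguments: {"type":"object","properties":{"linear":{"type":"array","items":{"type":"array","items":{"type":"number"}}},"dr":{"type":"array","items":{"type":"array","items":{"type":"number"}}},"jaw":{"type":"array","items":{"type":"number"}}},"required":["linear","dr","jaw"]}

```bash
mkdir -p pics; ls
python3 - <<'E'
from station import sense, eyes, ctrl
import cv2
s=sense(); print({k:s[k] for k in ('t','tool_pos','orientation','opening','ft_force')})
for n in ('scene','side'):
    cv2.imwrite(f'pics/{n}0.png',cv2.resize(eyes.camera(n)[:,:,::-1],(800,600),interpolation=cv2.INTER_CUBIC))
    m=eyes.camera_model(n); print(n,m)
E
```

```text
pics
{'t': 0.0, 'tool_pos': array([ 249.69311721, -599.18679812,  182.8109607 ]), 'orientation': array([-3.07814287e+00, -6.15789454e-01,  8.25469803e-04]), 'opening': 1.0003696033868048, 'ft_force': array([ 0.30274906,  0.21665908, -1.4389013 ])}
scene {'camera_matrix': array([[392.43200419,   0.        , 254.65606212],
       [  0.        , 392.43200419, 188.05599068],
       [  0.        ,   0.        ,   1.        ]]), 'extrinsics': array([[ 4.46902098e-01,  8.94580790e-01, -1.92973252e-03,
        -3.13444843e+02],
       [-7.33669770e-01,  3.67749004e-01,  5.71392456e-01,
         3.95707273e+02],
       [ 5.11866372e-01, -2.53940701e-01,  8.20674685e-01,
        -1.31915124e+03],
       [ 0.00000000e+00,  0.00000000e+00,  0.00000000e+00,
         1.00000000e+00]])}
side {'camera_matrix': array([[351.74535782,   0.        , 251.97255244],
       [  0.        , 351.74535782, 191.40808847],
       [  0.        ,   0.        ,   1.        ]]), 'extrinsics': array([[-8.51348915e-01, -5.24469878e-01, -1.16778513e-02,
         5.53648321e+02],
       [ 2.66971195e-01, -4.52310214e-01,  8.50965247e-01,
        -2.40868184e+02],
       [-4.51587650e-01,  7.21350690e-01,  5.25092160e-01,
        -4.75398921e+02],
       [ 0.00000000e+00,  0.00000000e+00,  0.00000000e+00,
         1.00000000e+00]])}
```

View pics/scene0.png

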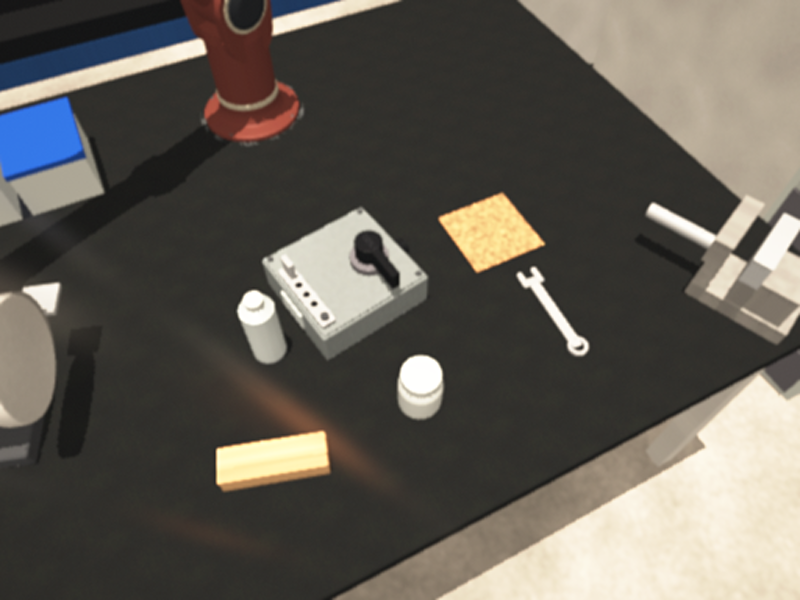

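View pics/side0.png

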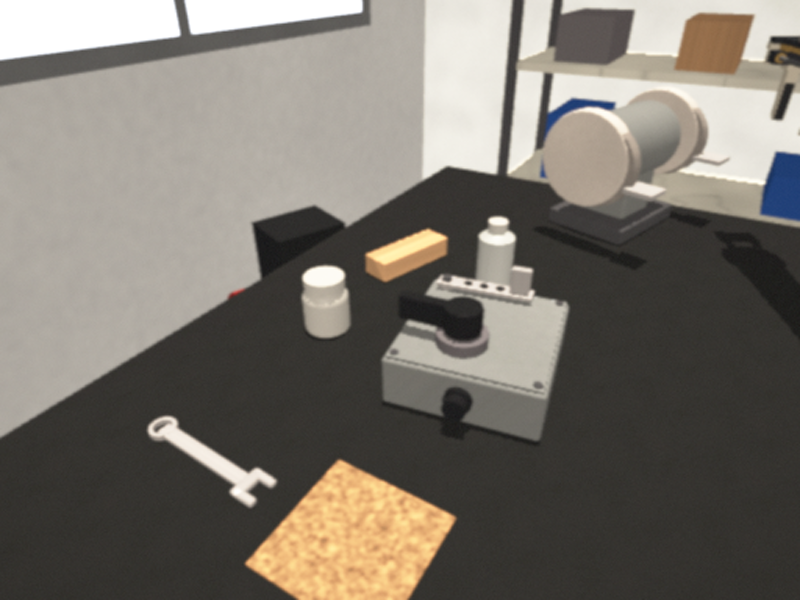

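The scene view shows box top corners near (362,209), (263,261), (328,334), (428,277). The can's cap is at (253,297) and its foot near (270,357). The mat corners are (502,194), (545,243), (477,271), (439,219). The handle runs from (370,242) to (393,278), and the tab is at (288,265).

```bash
cat > h.py <<'E'
import numpy as np
from scipy.optimize import least_squares
from scipy.spatial.transform import Rotation as R
from station import sense, eyes, ctrl
def ray(m,px,z):  # px in 512 image -> world at height z
    K=m['camera_matrix'];E=m['extrinsics']
    d=np.linalg.inv(K)@[px[0],px[1],1]; d=E[:3,:3].T@(d*[1,-1,-1]); c=-E[:3,:3].T@E[:3,3]
    return c+d*(z-c[2])/d[2]
def proj(m,p):
    q=m['extrinsics'][:3,:3]@p+m['extrinsics'][:3,3]; q=m['camera_matrix']@(q*[1,-1,-1]); return q[:2]/q[2]
def fitbox(obs): # list of (model,[px for corners (-,+),(-,-),(+,-),(+,+)])
    C=np.array([[-95,100],[-95,-100],[95,-100],[95,100]])
    def f(v):
        c,s=np.cos(v[2]),np.sin(v[2]); r=[]
        for m,P in obs:
            for (a,b),p in zip(C,P):
                if p is not None: r+=list(proj(m,np.array([v[0]+c*a-s*b,v[1]+s*a+c*b,70]))-p)
        return r
    o=least_squares(f,[550,-30,0]); return o.x,np.round(o.fun,1)
def box2w(v,a,b): c,s=np.cos(v[2]),np.sin(v[2]); return np.array([v[0]+c*a-s*b,v[1]+s*a+c*b])
E
python3 - <<'E'
from h import *
sc=eyes.camera_model('scene'); sd=eyes.camera_model('side'); k=512/800
A=np.array([(362,209),(263,261),(328,334),(428,277)])*k
B=[np.array(p)*k if p else None for p in [(548,388),(568,302),(436,277),(385,362)]]
for o in ([(sc,A)],[(sd,B)],[(sc,A),(sd,B)]): v,f=fitbox(o); print(np.round(v,3),f)
print('haspaxis',box2w(v,70,-80),'handleaxis',box2w(v,15,40))
r=lambda m,p,z:np.round(ray(m,np.array(p)*k,z)[:2],1)
print('can',r(sc,(253,296),142),r(sd,(498,223),142),'body top',r(sc,(257,308),118))
print('can foot',r(sc,(271,350),0))
print('mat',[r(sc,p,4) for p in [(502,194),(545,243),(477,271),(439,219)]])
print('tab top',r(sc,(287,258),117),r(sd,(523,269),117))
print('handle end',r(sc,(393,274),121),r(sd,(403,296),121),'hub',r(sc,(369,239),121),r(sd,(464,303),121))
print('jar',r(sc,(420,375),85),r(sd,(325,278),85),'offcut',[r(sc,p,35) for p in [(216,450),(326,433),(329,465),(222,484)]])
E
```

```text
[ 5.30622e+02 -8.70500e+00  1.83000e-01] [ 0.3 -2.7 -0.8 -1.  -1.3  3.8  1.9 -1.5]
[ 5.27773e+02 -1.54650e+01  1.98000e-01] [ 1.9  3.4  0.5 -1.8 -1.8 -0.3 -1.1 -3.5]
[ 5.28094e+02 -1.16270e+01  1.93000e-01] [-1.6 -3.1 -2.3 -0.8 -2.3  3.6  0.4 -2.2  0.7  4.8 -0.  -0.8 -2.5  0.4
 -2.6 -2.6]
haspaxis [612.16907179 -76.67635694] handleaxis [535.12380609  30.51052208]
can [ 571.8 -164.3] [ 575.7 -164. ] body top [ 576.5 -164.8]
can foot [ 578.8 -165.7]
mat [array([455.6, 344.9]), array([593.1, 349.3]), array([592.6, 208. ]), array([457.5, 206.8])]
tab top [508.9 -93.4] [511.1 -97.2]
handle end [611.7  36.9] [607.6  45.6] hub [534.   33.6] [538.5  23.1]
jar [762.8   4.2] [756.2   8.8] offcut [array([ 716.6, -289.4]), array([ 762. , -143.4]), array([ 806.3, -157.6]), array([ 766.1, -296.2])]
```

```bash
cat >> h.py <<'E'
def fk_yaw(s): y=R.from_rotvec(s['orientation']).as_matrix()[:,1]; return np.arctan2(y[1],y[0])
def plan(wps,start=None,ori=None,step=36,turn=0.11):
    """wps: (x,y,z,yaw of tool y). prints calls in round numbers from the pose given/measured"""
    s=sense(); p=np.array(s['tool_pos'] if start is None else start,float); Rm=R.from_rotvec(s['orientation'] if ori is None else ori)
    rows=[]; P=p; Q=Rm
    for w in wps:
        w=np.array(w,float); y=np.array([np.cos(w[3]),np.sin(w[3]),0]); z=np.array([0,0,-1.]); T=R.from_matrix(np.c_[np.cross(y,z),y,z])
        rv=(Q.inv()*T).as_rotvec(); n=int(max(np.ceil(np.linalg.norm(w[:3]-P)/step),np.ceil(np.linalg.norm(rv)/turn),1))
        if len(w)>4: n=max(n,int(w[4]))
        rows+=[(P+(w[:3]-P)*i/n,Q*R.from_rotvec(rv*i/n)) for i in range(1,n+1)]; P=w[:3]; Q=T
    for i in range(0,len(rows),5):
        L=[];D=[]
        for a,b in rows[i:i+5]: L.append([round(float(x),4) for x in Rm.inv().apply(a-p)/1000]); D.append([round(float(x),3) for x in (Rm.inv()*b).as_rotvec()])
        # advance by rounded
        p=p+Rm.apply(np.array(L[-1])*1000); Rm=Rm*R.from_rotvec(D[-1]); print('L',L,'\n D',D)
E
python3 - <<'E'
from h import *
sc=eyes.camera_model('scene'); k=512/800
for p in [(30,455),(0,460),(55,370),(60,285),(100,190),(20,215)]: print(p,np.round(ray(sc,np.array(p)*k,0),0))
s=sense(); print(fk_yaw(s))
plan([(575,-164.5,215,.19)])
E
```

```text
(30, 455) [ 587. -535.    0.]
(0, 460) [ 576. -575.    0.]
(55, 370) [ 461. -481.    0.]
(60, 285) [ 295. -447.    0.]
(100, 190) [  96. -340.    0.]
(20, 215) [  94. -487.   -0.]
-1.175885225311371
L [[0.0292, -0.0173, -0.002], [0.0584, -0.0345, -0.0039], [0.0877, -0.0518, -0.0059], [0.1169, -0.0691, -0.0079], [0.1461, -0.0863, -0.0098]] 
 D [[-0.0, -0.0, -0.085], [-0.0, -0.0, -0.171], [-0.0, -0.0, -0.256], [-0.0, -0.0, -0.341], [-0.001, -0.0, -0.427]]
L [[0.0337, -0.0036, -0.002], [0.0675, -0.0072, -0.004], [0.1012, -0.0109, -0.006], [0.135, -0.0145, -0.0079], [0.1687, -0.0181, -0.0099]] 
 D [[0.0, -0.0, -0.085], [0.0, -0.001, -0.171], [0.0, -0.001, -0.256], [0.0, -0.001, -0.341], [-0.0, -0.001, -0.427]]
L [[0.0322, 0.0107, -0.002], [0.0644, 0.0214, -0.004], [0.0966, 0.0321, -0.0061], [0.1288, 0.0428, -0.0081], [0.161, 0.0534, -0.0101]] 
 D [[-0.0, 0.0, -0.085], [-0.0, 0.0, -0.17], [-0.0, -0.0, -0.256], [-0.001, -0.0, -0.341], [-0.001, -0.0, -0.427]]
L [[0.0249, 0.0231, -0.002]] 
 D [[0.0, -0.0, -0.085]]
```

Run:
```python
from h import *
sc=eyes.camera_model('scene'); sd=eyes.camera_model('side'); k=512/800
for p in [(550,210),(620,240),(670,205)]: print(p,np.round(ray(sd,np.array(p)*k,0),0))
for a,b in [((22,355),(590,172))]:
    o=least_squares(lambda x:np.r_[proj(sc,x)-np.array(a)*k,proj(sd,x)-np.array(b)*k],[500,-500,150]); print(o.x,o.fun)
s=sense()
plan([(250,-599,400,-1.176),(310,-440,400,-.7),(480,-200,300,.1),(575,-164.5,215,.19)],step=40,turn=.12)
```

```text
(550, 210) [ 619. -590.    0.]
(620, 240) [ 457. -512.    0.]
(670, 205) [ 404. -747.    0.]
[ 523.96002112 -470.62505163  137.26071221] [ 0.66668991  0.80318799  1.07581373 -0.80127915]
L [[0.0001, -0.0001, -0.0362], [0.0001, -0.0002, -0.0724], [0.0002, -0.0003, -0.1085], [0.0002, -0.0004, -0.1447], [0.0003, -0.0005, -0.1809]] 
 D [[-0.0, 0.0, 0.0], [-0.001, 0.0, 0.0], [-0.001, 0.0, 0.0], [-0.002, 0.0, 0.0], [-0.002, 0.0, 0.0]]
L [[0.0, -0.0001, -0.0362], [0.0233, -0.0248, -0.0362], [0.0466, -0.0495, -0.0362], [0.07, -0.0743, -0.0362], [0.0933, -0.099, -0.0362]] 
 D [[-0.0, 0.0, 0.0], [-0.0, -0.0, -0.095], [-0.0, -0.0, -0.19], [-0.0, -0.0, -0.285], [-0.0, -0.0, -0.381]]
L [[0.0308, -0.0143, 0.0], [0.067, -0.0208, 0.0125], [0.1032, -0.0274, 0.025], [0.1393, -0.0339, 0.0376], [0.1755, -0.0404, 0.0501]] 
 D [[-0.0, -0.0, -0.095], [-0.0, -0.0, -0.195], [-0.0, -0.0, -0.295], [-0.0, -0.0, -0.395], [-0.0, -0.0, -0.495]]
L [[0.035, 0.0114, 0.0125], [0.0699, 0.0229, 0.025], [0.1048, 0.0343, 0.0375], [0.1398, 0.0458, 0.05], [0.1553, 0.0658, 0.0712]] 
 D [[-0.0, -0.0, -0.1], [-0.0, -0.0, -0.2], [-0.0, -0.0, -0.3], [-0.0, -0.0, -0.4], [-0.0, -0.0, -0.422]]
L [[0.0059, 0.0247, 0.0213], [0.0118, 0.0493, 0.0425], [0.0177, 0.074, 0.0638]] 
 D [[-0.0, -0.0, -0.023], [-0.0, -0.0, -0.045], [-0.0, -0.0, -0.068]]
```

send_rows(linear=[[0,0,-0.036],[0,0,-0.072],[0,0,-0.108],[0,0,-0.145],[0,0,-0.181]], dr=[[0,0,0],[0,0,0],[0,0,0],[0,0,0],[0,0,0]], jaw=[-1,-1,-1,-1,-1])

```text
t: 0.52
tool_pos: [249.8, -599.5, 366.4]
orientation: [-3.08, -0.616, 0.0]
ft_force: [1.2, -0.7, -0.1]
opening: 1.0
gripper_force: 0.0
```

send_rows(linear=[[0,0,-0.036],[0.023,-0.025,-0.036],[0.047,-0.05,-0.036],[0.07,-0.074,-0.036],[0.093,-0.099,-0.036]], dr=[[0,0,0],[0,0,-0.095],[0,0,-0.19],[0,0,-0.285],[0,0,-0.381]], jaw=[-1,-1,-1,-1,-1])

```text
t: 0.93
tool_pos: [298.1, -471.2, 400.4]
orientation: [-2.905, -1.195, 0.0]
ft_force: [0.2, -0.1, 1.1]
opening: 1.001
gripper_force: 0.0
```

send_rows(linear=[[0.031,-0.014,0],[0.067,-0.021,0.0125],[0.103,-0.027,0.025],[0.139,-0.034,0.0375],[0.1755,-0.04,0.05]], dr=[[0,0,-0.095],[0,0,-0.195],[0,0,-0.295],[0,0,-0.395],[0,0,-0.495]], jaw=[-1,-1,-1,-1,-1])

```text
t: 1.35
tool_pos: [395.2, -319.6, 350.3]
orientation: [-2.524, -1.87, 0.001]
ft_force: [0.3, 0.1, -0.2]
opening: 1.0
gripper_force: 0.0
```

send_rows(linear=[[0.035,0.0115,0.0125],[0.07,0.023,0.025],[0.105,0.034,0.0375],[0.14,0.046,0.05],[0.155,0.066,0.071]], dr=[[0,0,-0.1],[0,0,-0.2],[0,0,-0.3],[0,0,-0.4],[0,0,-0.422]], jaw=[-1,-1,-1,-1,-1])

```text
t: 1.77
tool_pos: [505.8, -186.5, 281.2]
orientation: [2.068, 2.363, 0.006]
ft_force: [1.0, 0.4, -0.1]
opening: 1.004
gripper_force: 0.0
```

send_rows(linear=[[0.006,0.025,0.021],[0.012,0.049,0.0425],[0.018,0.074,0.064],[0.018,0.074,0.064]], dr=[[0,0,-0.023],[0,0,-0.045],[0,0,-0.068],[0,0,-0.068]], jaw=[-1,-1,-1,-1])

```text
t: 2.1
tool_pos: [575.7, -161.7, 210.0]
orientation: [-1.987, -2.421, -0.0]
ft_force: [-0.5, 0.5, -0.2]
opening: 0.999
gripper_force: 0.0
```

Run:
```python
from h import *
import cv2
s=sense(); print(s['t'],s['tool_pos'],s['orientation'],fk_yaw(s),s['joint_pos'],s['ft_force'])
m=eyes.camera_model('wrist'); im=eyes.camera('wrist')
np.savez('w1.npz',im=im,K=m['camera_matrix'],E=m['extrinsics'])
cv2.imwrite('pics/w1.png',cv2.resize(im[:,:,::-1],(800,600),interpolation=cv2.INTER_CUBIC))
for p in [(575,-164.5,142),(575,-164.5,118),(525,277,4)]: print(p,proj(m,np.array(p))/.64)
```

```text
2.1 [ 575.72875745 -161.66710719  209.97360231] [-1.98735791e+00 -2.42114794e+00 -4.27265433e-05] 0.19618633650817424 [ 0.49843831  0.54342264 -0.4257365   1.52743616  0.23289407  1.12984621
  0.22177564] [-0.52105304  0.49769879 -0.15197627]
(575, -164.5, 142) [399.53972879 298.72719539]
(575, -164.5, 118) [400.02702869 287.33188513]
(525, 277, 4) [ 467.33098266 -525.23050299]
```

View pics/w1.png

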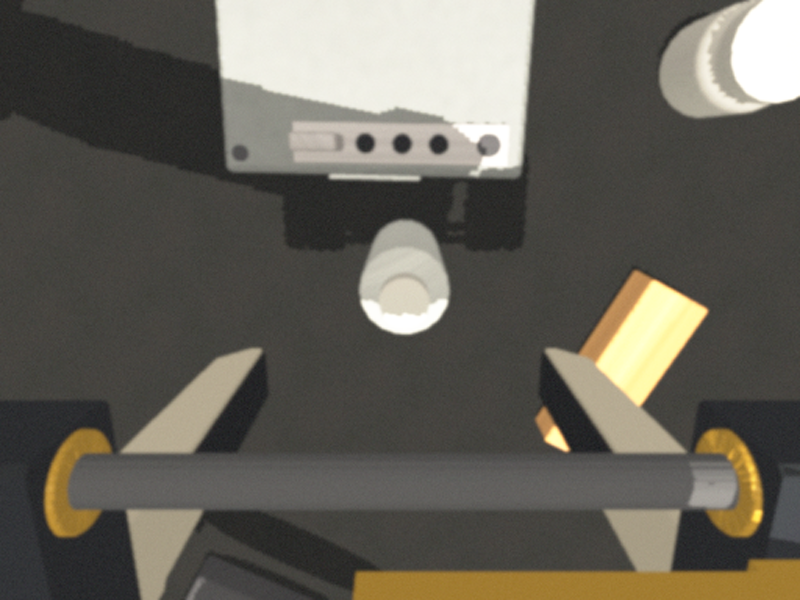

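The wrist view shows the can cap at (404,297), about 2 mm from the prediction. The box's -y edge runs (226,172) to (522,178), the tab top is at (315,134) and the hasp pivot at (488,145).

Run:
```python
from h import *
d=np.load('w1.npz'); m=dict(camera_matrix=d['K'],extrinsics=d['E']); sc=eyes.camera_model('scene'); sd=eyes.camera_model('side'); k=.64
r=lambda p,z:np.round(ray(m,np.array(p)*k,z)[:2],1)
print('cap',r((404,297),142),'body',r((404,290),118)); c1,c2=r((226,173),70),r((522,179),70); print(c1,c2,np.hypot(*(c2-c1)),np.arctan2(*(c2-c1)[::-1]))
print('tab top',r((315,134),117),'pivot',r((488,145),81))
A=np.array([(362,209),(263,261),(328,334),(428,277)])*k
W=[None,np.array((226,173))*k,np.array((522,179))*k,None]
for o in ([(sc,A),(m,W),(m,W),(m,W)],):
    v,f=fitbox(o); print(np.round(v,3),f,box2w(v,70,-80),box2w(v,15,40),box2w(v,-30,-80))
plan([(577,-164.5,120,.19),(577,-164.5,71,.19,3)])
plan([(577,-164.5,230,.19),(524,277,230,.4),(524,277,95,.4),(524,277,77,.4,3)],start=(577,-164.5,71),ori=R.from_matrix(np.c_[[np.sin(.19),-np.cos(.19),0],[np.cos(.19),np.sin(.19),0],[0,0,-1]]).as_rotvec(),step=35)
```

```text
cap [ 577.1 -163.1] body [ 577.6 -165.6]
[ 454.4 -125.2] [638.9 -92.2] 187.42798617068902 0.17699022916334267
tab top [513.9 -90.5] pivot [611.3 -76.6]
[ 5.29167e+02 -1.01570e+01  1.77000e-01] [-0.1 -2.9 -1.4 -1.4 -2.5  3.5  1.1 -1.4 -1.1 -0.1  1.4  0.  -1.1 -0.1
  1.4  0.  -1.1 -0.1  1.4  0. ] [612.14783525 -76.5966466 ] [536.89754987  31.85792707] [513.70700577 -94.18650424]
L [[-0.0006, 0.0009, 0.0307], [-0.0012, 0.0018, 0.0615], [-0.0018, 0.0027, 0.0922], [-0.0019, 0.0028, 0.1086], [-0.0019, 0.0029, 0.1249]] 
 D [[-0.002, -0.002, 0.001], [-0.004, -0.003, 0.002], [-0.006, -0.005, 0.004], [-0.006, -0.005, 0.004], [-0.006, -0.005, 0.004]]
L [[-0.0, -0.0, 0.0163]] 
 D [[0.0, 0.0, -0.0]]Traceback (most recent call last):
  File "<stdin>", line 11, in <module>
  File "scipy/spatial/transform/_rotation.pyx", line 1143, in scipy.spatial.transform._rotation.Rotation.from_matrix
ValueError: Non-positive determinant (left-handed or null coordinate frame) in rotation matrix 0: [[ 0.18885889  0.98200424  0.        ]
 [-0.98200424  0.18885889  0.        ]
 [ 0.          0.         -1.        ]].
```

send_rows(linear=[[-0.001,0.0005,0.031],[-0.002,0.001,0.062],[-0.003,0.001,0.092],[-0.003,0.001,0.108],[-0.003,0.001,0.125]], dr=[[0,0,0],[0,0,0],[0,0,0],[0,0,0],[0,0,0]], jaw=[-1,-1,-1,-1,-1])

```text
t: 2.57
tool_pos: [575.5, -170.1, 90.5]
orientation: [-2.003, -2.42, 0.002]
ft_force: [0.4, 0.1, 1.0]
opening: 1.002
gripper_force: 0.0
```

send_rows(linear=[[0,0,0.014],[0,0,0.014],[0,0,0.014],[0,0,0.014],[0,0,0.014]], dr=[[0,0,0],[0,0,0],[0,0,0],[0,0,0],[0,0,0]], jaw=[-1,-0.5,0,0.5,1])

```text
t: 2.98
tool_pos: [577.6, -169.2, 78.7]
orientation: [2.0, 2.419, 0.002]
ft_force: [0.2, 0.6, 0.0]
opening: 0.767
gripper_force: 0.0
```

send_rows(linear=[[0,0,0],[0,0,0],[0,0,0],[0,0,0],[0,0,0]], dr=[[0,0,0],[0,0,0],[0,0,0],[0,0,0],[0,0,0]], jaw=[1,1,1,1,1])

```text
t: 3.4
tool_pos: [577.1, -168.7, 77.5]
orientation: [2.0, 2.422, 0.001]
ft_force: [-0.0, 0.6, 3.2]
opening: 0.542
gripper_force: 30.0
```

Run:
```python
from h import *
s=sense(); print(s['t'],s['tool_pos'],fk_yaw(s),s['opening'],s['gripper_force'],s['ft_force'])
a=fk_yaw(s); plan([(577,-164.5,230,a),(524,277,230,.4),(524,277,95,.4),(524,277,77,.4,3)],step=35)
```

```text
3.4 [ 577.11210187 -168.70769132   77.53560751] 0.1900736246215817 0.5417782419679181 30.000679733930156 [-1.80246643e-03  6.07001277e-01  3.18157693e+00]
L [[0.0008, 0.0002, -0.0305], [0.0016, 0.0003, -0.061], [0.0025, 0.0005, -0.0915], [0.0033, 0.0007, -0.122], [0.0041, 0.0008, -0.1525]] 
 D [[0.0, 0.0, -0.0], [0.0, 0.0, -0.0], [0.001, 0.0, -0.0], [0.001, 0.0, -0.0], [0.001, 0.0, -0.0]]
L [[0.0341, 0.0024, 0.0], [0.0682, 0.0048, 0.0], [0.1024, 0.0073, -0.0], [0.1365, 0.0097, -0.0], [0.1706, 0.0121, -0.0]] 
 D [[-0.0, 0.0, -0.016], [-0.0, 0.0, -0.032], [-0.0, 0.0, -0.048], [-0.0, 0.0, -0.065], [-0.0, 0.0, -0.081]]
L [[0.0338, 0.0051, -0.0001], [0.0676, 0.0103, -0.0001], [0.1014, 0.0155, -0.0001], [0.1352, 0.0206, -0.0001], [0.1691, 0.0258, -0.0001]] 
 D [[-0.0, 0.0, -0.016], [-0.0, 0.0, -0.032], [-0.0, 0.0, -0.048], [-0.0, 0.0, -0.064], [-0.0, 0.0, -0.08]]
L [[0.0333, 0.0079, -0.0], [0.0665, 0.0157, -0.0], [0.0998, 0.0236, -0.0001], [0.0998, 0.0236, 0.0337], [0.0999, 0.0236, 0.0674]] 
 D [[-0.0, 0.0, -0.017], [-0.0, 0.0, -0.033], [-0.0, 0.0, -0.049], [-0.0, 0.0, -0.049], [-0.0, 0.0, -0.049]]
L [[-0.0, -0.0, 0.0338], [-0.0, -0.0, 0.0675], [-0.0, -0.0, 0.0735], [-0.0, -0.0, 0.0795], [-0.0, -0.0, 0.0855]] 
 D [[-0.0, 0.0, 0.0], [-0.0, 0.0, 0.0], [-0.0, 0.0, 0.0], [-0.0, 0.0, 0.0], [-0.0, 0.0, 0.0]]
```

send_rows(linear=[[0,0,-0.008],[0,0,-0.022],[0,0,-0.042],[0.001,0,-0.067],[0.002,0,-0.092]], dr=[[0,0,0],[0,0,0],[0,0,0],[0,0,0],[0,0,0]], jaw=[1,1,1,1,1])

```text
t: 3.82
tool_pos: [575.1, -166.5, 169.2]
orientation: [-1.999, -2.42, 0.002]
ft_force: [0.1, 0.5, -2.7]
opening: 0.542
gripper_force: 30.0
```

send_rows(linear=[[0,0,-0.025],[0,0,-0.045],[0.005,0,-0.057],[0.02,0.001,-0.061],[0.045,0.003,-0.061]], dr=[[0,0,0],[0,0,0],[0,0,0],[0,0,-0.01],[0,0,-0.02]], jaw=[1,1,1,1,1])

```text
t: 4.23
tool_pos: [570.4, -124.0, 230.0]
orientation: [1.981, 2.437, -0.002]
ft_force: [0.1, -0.9, -2.4]
opening: 0.548
gripper_force: 30.0
```

Run:
```python
from h import *
s=sense(); print(s['t'],s['tool_pos'],fk_yaw(s),s['opening'],s['gripper_force'],s['ft_force'])
a=fk_yaw(s); plan([(524,276,230,.4),(524,276,102,.4,5)],step=34)
```

```text
4.2333 [ 570.44311245 -123.95590012  230.00986042] 0.20565471105750024 0.5481450773918694 29.99832950765267 [ 0.13967288 -0.92516482 -2.42886531]
L [[0.0334, 0.003, -0.0001], [0.0668, 0.006, -0.0001], [0.1003, 0.0091, -0.0002], [0.1337, 0.0121, -0.0003], [0.1671, 0.0151, -0.0003]] 
 D [[-0.0, 0.0, -0.016], [-0.0, 0.0, -0.032], [-0.0, 0.0, -0.049], [-0.0, 0.001, -0.065], [-0.0, 0.001, -0.081]]
L [[0.0331, 0.0057, -0.0001], [0.0661, 0.0114, -0.0001], [0.0992, 0.0171, -0.0001], [0.1322, 0.0228, -0.0002], [0.1653, 0.0285, -0.0002]] 
 D [[-0.0, -0.0, -0.016], [-0.0, 0.0, -0.032], [-0.0, 0.0, -0.049], [-0.0, 0.0, -0.065], [-0.0, 0.001, -0.081]]
L [[0.0325, 0.0084, 0.0], [0.065, 0.0168, 0.0], [0.065, 0.0168, 0.0256], [0.065, 0.0168, 0.0512], [0.065, 0.0168, 0.0768]] 
 D [[-0.0, -0.0, -0.016], [-0.0, -0.0, -0.032], [-0.0, -0.0, -0.032], [-0.0, -0.0, -0.032], [-0.0, -0.0, -0.032]]
L [[-0.0, 0.0, 0.0256], [-0.0, 0.0, 0.0512]] 
 D [[-0.0, -0.0, -0.0], [-0.0, -0.0, -0.0]]
```

send_rows(linear=[[0.033,0.003,0],[0.067,0.006,0],[0.1,0.009,0],[0.134,0.012,0],[0.167,0.015,0]], dr=[[0,0,-0.016],[0,0,-0.032],[0,0,-0.049],[0,0,-0.065],[0,0,-0.081]], jaw=[1,1,1,1,1])

```text
t: 4.65
tool_pos: [548.2, 47.7, 228.6]
orientation: [-1.87, -2.52, 0.003]
ft_force: [0.9, -0.5, -1.7]
opening: 0.548
gripper_force: 30.0
```

send_rows(linear=[[0.033,0.006,0],[0.066,0.011,0],[0.099,0.017,0],[0.132,0.023,0],[0.165,0.0285,0]], dr=[[0,0,-0.016],[0,0,-0.032],[0,0,-0.049],[0,0,-0.065],[0,0,-0.081]], jaw=[1,1,1,1,1])

```text
t: 5.07
tool_pos: [528.0, 213.2, 228.5]
orientation: [-1.767, -2.595, 0.004]
ft_force: [0.3, -0.8, -2.3]
opening: 0.541
gripper_force: 30.0
```

send_rows(linear=[[0.03,0.008,0],[0.052,0.014,0],[0.063,0.017,0.012],[0.065,0.017,0.032],[0.065,0.017,0.057]], dr=[[0,0,-0.016],[0,0,-0.032],[0,0,-0.032],[0,0,-0.032],[0,0,-0.032]], jaw=[1,1,1,1,1])

```text
t: 5.48
tool_pos: [521.5, 279.3, 171.9]
orientation: [-1.726, -2.624, -0.001]
ft_force: [0.6, -0.3, -3.0]
opening: 0.543
gripper_force: 30.0
```

send_rows(linear=[[0,0,0.025],[0,0,0.045],[0,0,0.06],[0,0,0.07],[0,0,0.07]], dr=[[0,0,0],[0,0,0],[0,0,0],[0,0,0],[0,0,0]], jaw=[1,1,1,1,1])

```text
t: 5.9
tool_pos: [520.2, 275.3, 99.4]
orientation: [-1.729, -2.619, 0.011]
ft_force: [0.5, -0.6, -2.6]
opening: 0.542
gripper_force: 30.0
```

send_rows(linear=[[0,0,0],[0,0,0]], dr=[[0,0,0],[0,0,0]], jaw=[1,1])

```text
t: 6.07
tool_pos: [523.2, 277.9, 103.7]
orientation: [1.73, 2.621, 0.002]
ft_force: [0.3, -0.3, -0.8]
opening: 0.545
gripper_force: 30.0
```

Run:
```python
from h import *
import cv2
s=sense(); print(s['t'],s['tool_pos'],fk_yaw(s),s['opening'],s['ft_force'])
cv2.imwrite('pics/s1.png',cv2.resize(eyes.camera('scene')[100:250,200:400,::-1],(800,600),interpolation=cv2.INTER_CUBIC))
```

```text
6.0667 [523.15967359 277.89177983 103.67749138] 0.403883933124696 0.5454237275735119 [ 0.25685889 -0.28186961 -0.79989121]
```

View pics/s1.png

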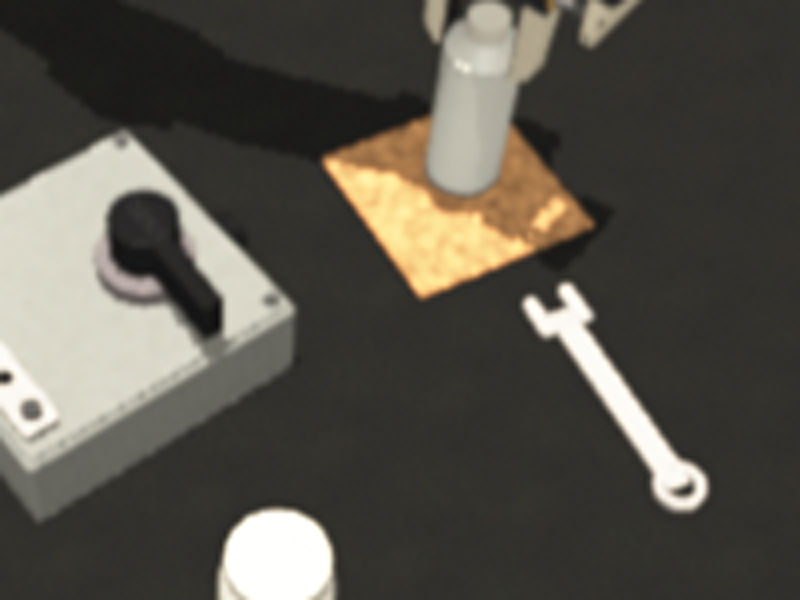

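The can hangs upright over the mat, its foot at (465,185) in the crop, about 22 mm above the cork. I'll lower it slowly.

send_rows(linear=[[0,0,0.008],[0,0,0.014],[0,0,0.018],[0,0,0.02],[0,0,0.0205]], dr=[[0,0,0],[0,0,0],[0,0,0],[0,0,0],[0,0,0]], jaw=[1,1,1,1,1])

```text
t: 6.53
tool_pos: [522.4, 277.2, 81.8]
orientation: [-1.73, -2.622, 0.002]
ft_force: [0.2, 0.2, -2.1]
opening: 0.543
gripper_force: 30.0
```

send_rows(linear=[[0,0,0.0005],[0,0,0.001],[0,0,0.001],[0,0,0.001]], dr=[[0,0,0],[0,0,0],[0,0,0],[0,0,0]], jaw=[1,1,1,1])

```text
t: 6.87
tool_pos: [522.9, 277.6, 81.7]
orientation: [1.73, 2.622, 0.001]
ft_force: [-0.0, -0.4, -2.5]
opening: 0.543
gripper_force: 30.0
```

send_rows(linear=[[0,0,0.0005],[0,0,0.001],[0,0,0.001]], dr=[[0,0,0],[0,0,0],[0,0,0]], jaw=[1,1,1])

```text
t: 7.12
tool_pos: [523.0, 277.7, 81.5]
orientation: [1.73, 2.621, 0.001]
ft_force: [-1.2, -1.1, 5.2]
opening: 0.543
gripper_force: 30.0
```

send_rows(linear=[[0,0,0],[0,0,0]], dr=[[0,0,0],[0,0,0]], jaw=[1,1])

```text
t: 7.28
tool_pos: [523.0, 277.7, 81.5]
orientation: [1.73, 2.621, 0.001]
ft_force: [-1.5, -0.8, 5.4]
opening: 0.548
gripper_force: 30.0
```

send_rows(linear=[[0,0,0],[0,0,0],[0,0,0],[0,0,0],[0,0,0]], dr=[[0,0,0],[0,0,0],[0,0,0],[0,0,0],[0,0,0]], jaw=[-0.2,-0.4,-0.6,-0.8,-1])

```text
t: 7.7
tool_pos: [522.8, 277.5, 80.3]
orientation: [-1.73, -2.622, 0.0]
ft_force: [-0.2, 0.1, 0.8]
opening: 0.837
gripper_force: 0.0
```

send_rows(linear=[[0,0,0],[0,0,0],[0,0,-0.01],[0,0,-0.03],[0,0,-0.06]], dr=[[0,0,0],[0,0,0],[0,0,0],[0,0,0],[0,0,0]], jaw=[-1,-1,-1,-1,-1])

```text
t: 8.12
tool_pos: [521.2, 276.2, 139.4]
orientation: [-1.729, -2.62, 0.008]
ft_force: [1.6, -0.1, 0.5]
opening: 0.998
gripper_force: 0.0
```

send_rows(linear=[[0,0,-0.035],[0,0,-0.07],[0,0,-0.09],[0,0,-0.1],[0,0,-0.1]], dr=[[0,0,0],[0,0,0],[0,0,0],[0,0,0],[0,0,0]], jaw=[-1,-1,-1,-1,-1])

```text
t: 8.53
tool_pos: [523.8, 278.6, 243.5]
orientation: [1.729, 2.62, 0.008]
ft_force: [0.5, -0.7, 0.2]
opening: 1.0
gripper_force: 0.0
```

Run:
```python
from h import *
s=sense(); print(s['t'],s['tool_pos'],fk_yaw(s),s['opening'],s['ft_force'],s['joint_pos'])
plan([(598,40,210,1.69)],step=34)
```

```text
8.5333 [523.80275628 278.55879567 243.51176178] 0.404020369942993 1.0002111483185425 [ 0.4791593  -0.73506193  0.20795006] [-0.19887121  0.51633921 -0.53525957  1.50050995  0.27506084  1.19423252
 -0.37289721]
L [[-0.0207, -0.0021, 0.0028], [-0.0414, -0.0043, 0.0055], [-0.0621, -0.0064, 0.0083], [-0.0828, -0.0086, 0.0111], [-0.1036, -0.0107, 0.0138]] 
 D [[0.0, 0.0, -0.107], [0.001, 0.001, -0.214], [0.001, 0.001, -0.321], [0.002, 0.001, -0.429], [0.002, 0.001, -0.536]]
L [[-0.0167, -0.0124, 0.0028], [-0.0334, -0.0248, 0.0055], [-0.0501, -0.0373, 0.0083], [-0.0668, -0.0497, 0.0111], [-0.0835, -0.0621, 0.0138]] 
 D [[0.001, 0.001, -0.107], [0.001, 0.001, -0.214], [0.001, 0.001, -0.321], [0.002, 0.001, -0.428], [0.002, 0.002, -0.536]]
L [[-0.0081, -0.0192, 0.0028], [-0.0161, -0.0384, 0.0056]] 
 D [[0.001, -0.0, -0.107], [0.001, 0.0, -0.214]]
```

send_rows(linear=[[-0.021,-0.002,0.003],[-0.041,-0.004,0.0055],[-0.062,-0.0065,0.008],[-0.083,-0.0085,0.011],[-0.1035,-0.0105,0.014]], dr=[[0,0,-0.107],[0,0,-0.214],[0,0,-0.321],[0,0,-0.429],[0,0,-0.536]], jaw=[-0.8,-0.5,-0.2,0.1,0.4])

```text
t: 8.95
tool_pos: [552.9, 176.4, 224.2]
orientation: [-0.965, -2.986, 0.004]
ft_force: [-0.4, -0.2, 0.1]
opening: 0.692
gripper_force: 0.0
```

send_rows(linear=[[-0.017,-0.0125,0.003],[-0.033,-0.025,0.0055],[-0.05,-0.037,0.008],[-0.067,-0.05,0.011],[-0.0835,-0.062,0.014]], dr=[[0,0,-0.107],[0,0,-0.214],[0,0,-0.321],[0,0,-0.429],[0,0,-0.536]], jaw=[0.4,0.4,0.4,0.4,0.4])

```text
t: 9.37
tool_pos: [583.6, 77.1, 210.2]
orientation: [-0.14, -3.135, 0.002]
ft_force: [0.5, -0.0, 0.6]
opening: 0.337
gripper_force: 0.0
```

send_rows(linear=[[-0.008,-0.019,0.003],[-0.016,-0.038,0.0055],[-0.016,-0.038,0.0055],[-0.016,-0.038,0.0055]], dr=[[0,0,-0.107],[0,0,-0.214],[0,0,-0.214],[0,0,-0.214]], jaw=[0.4,0.4,0.4,0.4])

```text
t: 9.7
tool_pos: [596.0, 37.7, 204.5]
orientation: [0.18, -3.132, -0.0]
ft_force: [-0.6, -0.2, -0.4]
opening: 0.298
gripper_force: 0.0
```

Run:
```python
from h import *
import cv2
s=sense(); print(s['t'],s['tool_pos'],fk_yaw(s),s['opening'],s['ft_force'],s['joint_pos'])
m=eyes.camera_model('wrist'); im=eyes.camera('wrist')
np.savez('w2.npz',im=im,K=m['camera_matrix'],E=m['extrinsics'])
cv2.imwrite('pics/w2.png',cv2.resize(im[:,:,::-1],(800,600),interpolation=cv2.INTER_CUBIC))
```

```text
9.7 [596.03643341  37.70975631 204.51298358] 1.6856690829221583 0.29807442315534094 [-0.56706878 -0.1832668  -0.44449752] [ 0.38720469  0.63804959 -0.84862372  1.53449833  0.49803558  1.20176391
  1.13775787]
```

View pics/w2.png

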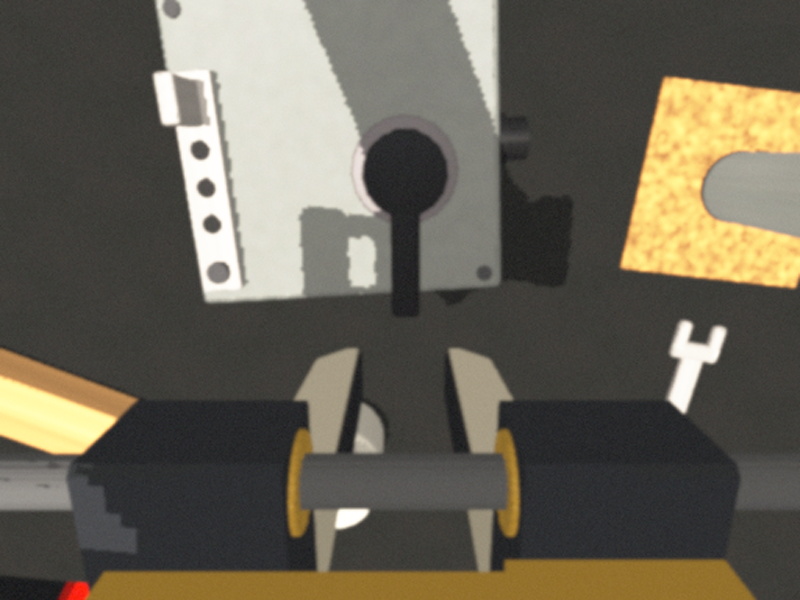

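The bar runs from the hub at (405,172) to its end at (405,313), lined up with the finger gap. The can stands on the mat at right.

Run:
```python
from h import *
d=np.load('w2.npz'); m=dict(camera_matrix=d['K'],extrinsics=d['E']); k=.64
r=lambda p,z:np.round(ray(m,np.array(p)*k,z)[:2],1)
h,e=r((405,170),121),r((405,314),121); b=np.arctan2(*(e-h)[::-1]); print('hub',h,'end',e,np.hypot(*(e-h)),'beta',b)
c1,c2,c3=r((205,300),70),r((499,285),70),r((161,4),70); print('box edge corners',c1,c2, 'pivot',r((218,272),81),'tab',r((172,98),117))
c=h
P=lambda bb,z,n=1:(c[0]+62*np.cos(bb),c[1]+62*np.sin(bb),z,bb+np.pi/2,n)
plan([P(b,120),P(b,94)],step=30)
```

```text
hub [534.3  32.4] end [613.3  41.6] 79.53389214668172 beta 0.11593348434698741
box edge corners [635.  -89.1] [602.4 102.9] pivot [611.9 -77.3] tab [512.4 -91.1]
L [[-0.0001, -0.0001, 0.0285], [-0.0001, -0.0002, 0.0569], [-0.0002, -0.0003, 0.0854], [-0.0003, -0.0004, 0.1114]] 
 D [[0.0, -0.001, 0.001], [0.001, -0.002, 0.001], [0.001, -0.003, 0.002], [0.001, -0.003, 0.002]]
```

send_rows(linear=[[0,0,0.028],[0,0,0.057],[0,0,0.085],[0,0,0.105],[0,0,0.111]], dr=[[0,0,0],[0,0,0],[0,0,0],[0,0,0],[0,0,0]], jaw=[0.4,0.4,0.4,0.4,0.4])

```text
t: 10.17
tool_pos: [593.7, 40.7, 92.5]
orientation: [0.191, -3.129, 0.0]
ft_force: [-0.2, -0.7, -0.3]
opening: 0.298
gripper_force: 0.0
```

send_rows(linear=[[0,0,0],[0,0,0]], dr=[[0,0,0],[0,0,0]], jaw=[0.4,0.4])

```text
t: 10.33
tool_pos: [597.2, 41.2, 96.9]
orientation: [-0.189, 3.135, 0.002]
ft_force: [-0.2, -0.3, 0.2]
opening: 0.304
gripper_force: 0.0
```

Run:
```python
from h import *
s=sense(); print(s['t'],s['tool_pos'],fk_yaw(s),s['opening'],s['ft_force'])
c=(535.5,32.2); b=fk_yaw(s)-np.pi/2
P=lambda bb,z=94,n=1:(c[0]+62*np.cos(bb),c[1]+62*np.sin(bb),z,bb+np.pi/2,n)
plan([P(x,s['tool_pos'][2]) for x in np.linspace(b,-1.40,17)[1:]],turn=.12)
```

```text
10.3333 [597.2444856   41.17695448  96.86117881] 1.6914542902819314 0.30439904737938855 [-0.19799319 -0.27147188  0.16518494]
L [[0.0007, -0.0074, -0.0], [0.0015, -0.0132, -0.0], [0.0029, -0.0189, -0.0], [0.0048, -0.0245, -0.0], [0.0072, -0.0298, -0.0]] 
 D [[0.001, 0.001, 0.095], [0.001, 0.001, 0.19], [0.001, 0.001, 0.285], [0.001, 0.001, 0.38], [0.001, 0.001, 0.475]]
L [[0.0003, -0.0059, -0.0], [0.0011, -0.0118, -0.0], [0.0025, -0.0175, -0.0], [0.0045, -0.0231, -0.0], [0.0069, -0.0284, -0.0]] 
 D [[0.0, -0.0, 0.095], [0.0, -0.0, 0.19], [0.0, -0.0, 0.285], [0.0, -0.0, 0.38], [0.0, -0.0, 0.475]]
L [[0.0003, -0.0059, -0.0], [0.0011, -0.0117, -0.0], [0.0025, -0.0175, -0.0], [0.0044, -0.023, -0.0], [0.0069, -0.0284, -0.0]] 
 D [[0.0, -0.0, 0.095], [0.0, -0.0, 0.19], [0.0, -0.0, 0.286], [0.0, -0.0, 0.381], [0.0, -0.0, 0.476]]
L [[0.0003, -0.0059, -0.0]] 
 D [[-0.0, -0.0, 0.095]]
```

send_rows(linear=[[0.0005,-0.006,0],[0.0015,-0.012,0],[0.003,-0.018,0],[0.005,-0.0235,0],[0.007,-0.029,0]], dr=[[0,0,0.095],[0,0,0.19],[0,0,0.285],[0,0,0.38],[0,0,0.475]], jaw=[0.4,0.4,0.4,0.4,0.4])

```text
t: 10.75
tool_pos: [594.9, 10.7, 98.3]
orientation: [0.562, 3.087, 0.003]
ft_force: [-0.8, -0.0, 0.2]
opening: 0.301
gripper_force: 0.0
```

send_rows(linear=[[0.0005,-0.006,0],[0.001,-0.012,0],[0.0025,-0.0175,0],[0.0045,-0.023,0],[0.007,-0.0285,0]], dr=[[0,0,0.095],[0,0,0.19],[0,0,0.285],[0,0,0.38],[0,0,0.475]], jaw=[0.4,0.4,0.4,0.4,0.4])

```text
t: 11.17
tool_pos: [578.4, -13.4, 98.3]
orientation: [1.272, 2.868, 0.004]
ft_force: [-0.5, 0.2, -0.9]
opening: 0.298
gripper_force: 0.0
```

send_rows(linear=[[0.0005,-0.006,0],[0.001,-0.012,0],[0.0025,-0.0175,0],[0.0045,-0.023,0],[0.007,-0.0285,0]], dr=[[0,0,0.095],[0,0,0.19],[0,0,0.285],[0,0,0.38],[0,0,0.475]], jaw=[0.4,0.4,0.4,0.4,0.4])

```text
t: 11.58
tool_pos: [552.7, -27.4, 98.2]
orientation: [1.912, 2.489, 0.006]
ft_force: [0.7, 0.3, -0.3]
opening: 0.303
gripper_force: 0.0
```

send_rows(linear=[[0.0005,-0.006,0],[0.0005,-0.006,0]], dr=[[0,0,0.095],[0,0,0.095]], jaw=[0.4,0.4])

```text
t: 11.75
tool_pos: [545.7, -28.6, 98.1]
orientation: [2.024, 2.4, 0.003]
ft_force: [-0.5, -0.7, 0.3]
opening: 0.3
gripper_force: 0.0
```

Run:
```python
from h import *
s=sense(); a=fk_yaw(s); print(s['t'],s['tool_pos'],a,s['opening'],s['ft_force'],s['wrist_torque'],np.array(s['tool_pos'])[:2]-[535.5+62*np.sin(a),32.2-62*np.cos(a)])
```

```text
11.75 [545.71751441 -28.61917163  98.10473075] 0.16927451568868138 0.2996274948041386 [-0.54463195 -0.74486052  0.29070022] [-0.0313463  -0.03692709 -0.01598677] [-0.22745684  0.29467767]
```

send_rows(linear=[[0,-0.0025,0],[0,-0.005,0],[0.0005,-0.0075,0],[0.0005,-0.0075,0]], dr=[[0,0,0.04],[0,0,0.08],[0,0,0.12],[0,0,0.12]], jaw=[0.4,0.4,0.4,0.4])

```text
t: 12.08
tool_pos: [538.8, -29.2, 97.4]
orientation: [2.161, 2.278, 0.004]
ft_force: [-0.5, 0.2, -0.2]
opening: 0.298
gripper_force: 0.0
```

Run:
```python
from h import *
import cv2
s=sense(); a=fk_yaw(s); print(s['t'],s['tool_pos'],a,s['ft_force'],s['wrist_torque'])
im=eyes.camera('scene')[115:235,150:310,::-1]
im2=eyes.camera('side')[150:300,225:425,::-1]
cv2.imwrite('pics/s2.png',np.hstack([cv2.resize(i,(400,300),interpolation=cv2.INTER_CUBIC) for i in (im,im2)]))
```

```text
12.0833 [538.78217568 -29.23062541  97.37439053] 0.05277163022891334 [-0.53770075  0.18932841 -0.17610434] [-0.04717056 -0.04528738 -0.01060989]
```

View pics/s2.png

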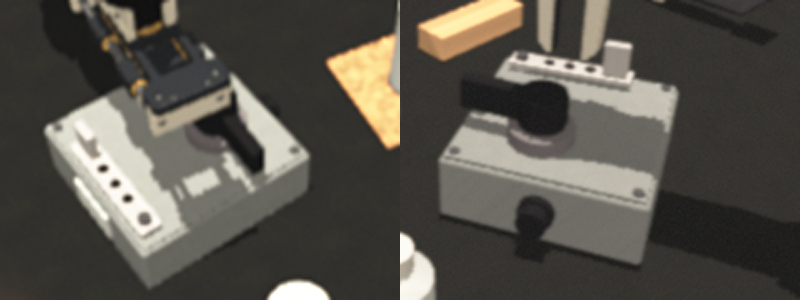

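The handle still points along +x, with its end at (255,155) in the left half, so the fingers missed it. I'll check where they really are.

Run:
```python
from h import *
import cv2
s=sense(); p=np.array(s['tool_pos']); sc=eyes.camera_model('scene'); sd=eyes.camera_model('side')
a=(proj(sc,p)-[150,115])*2.5; b=(proj(sd,p)-[225,150])*2+[400,0]; print(p,a,b)
for z in (87,97,110,121,150): print(z,ray(sd,np.array([225+175/2,150+52/2]),z))
im=eyes.camera('side')[90:240,240:400,::-1].copy()
im=cv2.resize(im,(800,600*1),interpolation=cv2.INTER_CUBIC) if 0 else cv2.resize(im,(640,600),interpolation=cv2.INTER_CUBIC)
for q in (p,[535,32,121],[596,40,121]): x=(proj(sd,np.array(q,float))-[240,90])*4; cv2.circle(im,tuple(int(v) for v in x),4,(0,0,255),-1)
cv2.imwrite('pics/s3.png',im)
```

```text
[538.94353123 -29.53631805  96.97887211] [159.85893039 136.62099614] [565.39275088  83.93961624]
87 [ 562.88658528 -110.56999598   87.        ]
97 [556.41929565 -93.59632693  97.        ]
110 [548.01181913 -71.53055716 110.        ]
121 [540.89780054 -52.8595212  121.        ]
150 [522.14266062  -3.63588095 150.        ]
```

View pics/s3.png

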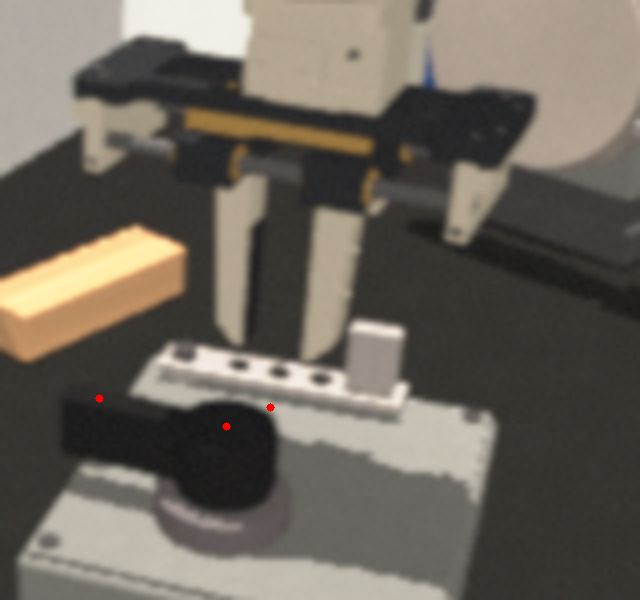

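Run:
```python
from h import *
d=np.load('w2.npz'); m=dict(camera_matrix=d['K'],extrinsics=d['E']); E=d['E']; print(d['K'])
c=-E[:3,:3].T@E[:3,3]; f=-E[2,:3]; print('cam',c,'fwd',f)
tp=np.array([596.5,40,206.]); print('tcp pix',proj(m,tp)/.64, 'depth',f@(tp-c))
for z in (206,220,235,250): print(z,proj(m,np.array([596.5,40,z]))/.64, f@(np.array([596.5,40,z])-c))
print('depth from gap', d['K'][0,0]*28/(90*.64))
s=sense(); print(s['tool_pos'],s['joint_pos'])
```

```text
[[337.87461792   0.         257.79088628]
 [  0.         337.87461792 187.64295307]
 [  0.           0.           1.        ]]
cam [523.17619093  29.73114261 406.23062543] fwd [ 0.26403828  0.03123918 -0.96400617]
tcp pix [406.83694275 338.15788246] depth 212.70464185893366
206 [406.83694275 338.15788246] 212.70464185893366
220 [407.13481107 351.06885357] 199.20855543245628
235 [407.50224873 366.99527732] 184.74846283265907
250 [407.93208857 385.62649601] 170.28837023286187
depth from gap 164.2446059327387
[538.81565554 -29.73376901  96.76097193] [ 0.24297063  0.57101636 -0.34645513  1.84417853  0.26635955  0.76978473
 -0.19235746]
```

Run:
```python
from h import *
s=sense(); p=s['tool_pos']
plan([(p[0]+5,p[1],125,fk_yaw(s)),(597.5,40.5,125,1.69),(597.5,40.5,77,1.69,3)],step=34,turn=.118)
```

```text
L [[-0.0003, 0.005, -0.0282], [0.0046, 0.0091, -0.0282], [0.0094, 0.0132, -0.0282], [0.0142, 0.0173, -0.0282], [0.019, 0.0214, -0.0282]] 
 D [[0.002, -0.0, 0.0], [0.002, -0.0, -0.117], [0.002, -0.0, -0.234], [0.002, 0.0, -0.351], [0.002, 0.0, -0.468]]
L [[0.0024, 0.0058, 0.0], [0.0049, 0.0117, 0.0], [0.0073, 0.0175, 0.0], [0.0097, 0.0233, 0.0], [0.0122, 0.0291, 0.0]] 
 D [[-0.0, 0.0, -0.117], [-0.0, 0.0, -0.234], [-0.0, 0.0, -0.351], [-0.0, 0.0, -0.468], [-0.0, 0.0, -0.585]]
L [[-0.0012, 0.0062, 0.0], [-0.0024, 0.0124, 0.0], [-0.0035, 0.0186, 0.0], [-0.0047, 0.0248, 0.0], [-0.0059, 0.031, 0.0]] 
 D [[-0.0, 0.0, -0.117], [-0.0, 0.0, -0.233], [-0.0, 0.0, -0.35], [-0.0, 0.0, -0.467], [-0.0, 0.0, -0.584]]
L [[-0.0, 0.0, 0.016], [-0.0, 0.0, 0.032], [-0.0, 0.0, 0.048]] 
 D [[-0.0, 0.0, -0.0], [-0.0, 0.0, -0.0], [-0.0, 0.0, -0.0]]
```

send_rows(linear=[[0,0.005,-0.028],[0.0045,0.009,-0.028],[0.0095,0.013,-0.028],[0.014,0.0175,-0.028],[0.019,0.0215,-0.028]], dr=[[0,0,0],[0,0,-0.117],[0,0,-0.234],[0,0,-0.351],[0,0,-0.468]], jaw=[0.4,0.4,0.4,0.4,0.4])

```text
t: 12.65
tool_pos: [559.2, -10.0, 124.5]
orientation: [1.568, 2.721, 0.001]
ft_force: [-0.2, 0.7, -0.1]
opening: 0.301
gripper_force: 0.0
```

send_rows(linear=[[0.0025,0.006,0],[0.005,0.0115,0],[0.0075,0.0175,0],[0.0095,0.0235,0],[0.012,0.029,0]], dr=[[0,0,-0.117],[0,0,-0.234],[0,0,-0.351],[0,0,-0.468],[0,0,-0.585]], jaw=[0.4,0.4,0.4,0.4,0.4])

```text
t: 13.07
tool_pos: [578.4, 14.9, 124.3]
orientation: [0.717, 3.058, 0.001]
ft_force: [-0.2, 0.5, 0.4]
opening: 0.296
gripper_force: 0.0
```

send_rows(linear=[[-0.001,0.006,0],[-0.0025,0.0125,0],[-0.0035,0.0185,0],[-0.0045,0.025,0],[-0.006,0.031,0]], dr=[[0,0,-0.117],[0,0,-0.234],[0,0,-0.35],[0,0,-0.467],[0,0,-0.584]], jaw=[0.4,0.4,0.4,0.4,0.4])

```text
t: 13.48
tool_pos: [597.6, 39.9, 124.3]
orientation: [-0.193, 3.135, 0.001]
ft_force: [-0.1, 0.3, -0.2]
opening: 0.297
gripper_force: 0.0
```

send_rows(linear=[[0,0,0.012],[0,0,0.024],[0,0,0.036],[0,0,0.048],[0,0,0.048]], dr=[[0,0,0],[0,0,0],[0,0,0],[0,0,0],[0,0,0]], jaw=[0.4,0.4,0.4,0.4,0.4])

```text
t: 13.9
tool_pos: [594.5, 38.1, 72.4]
orientation: [0.18, -3.13, 0.002]
ft_force: [-0.2, 0.2, -0.1]
opening: 0.3
gripper_force: 0.0
```

send_rows(linear=[[0,0,0],[0,0,0]], dr=[[0,0,0],[0,0,0]], jaw=[0.4,0.4])

```text
t: 14.07
tool_pos: [597.1, 39.7, 76.1]
orientation: [-0.182, 3.136, 0.0]
ft_force: [0.1, 0.2, -0.5]
opening: 0.3
gripper_force: 0.0
```

Run:
```python
from h import *
import cv2
s=sense(); a=fk_yaw(s); print(s['t'],s['tool_pos'],a,s['ft_force'],s['wrist_torque'],s['opening'])
im=eyes.camera('side')[90:240,240:400,::-1]
cv2.imwrite('pics/s4.png',cv2.resize(im,(640,600),interpolation=cv2.INTER_CUBIC))
```

```text
14.0667 [597.11065254  39.66830034  76.07565375] 1.6867450924353693 [ 0.10718717  0.23879705 -0.50875053] [ 0.10879186 -0.15523602 -0.03188316] 0.3000302390929855
```

View pics/s4.png

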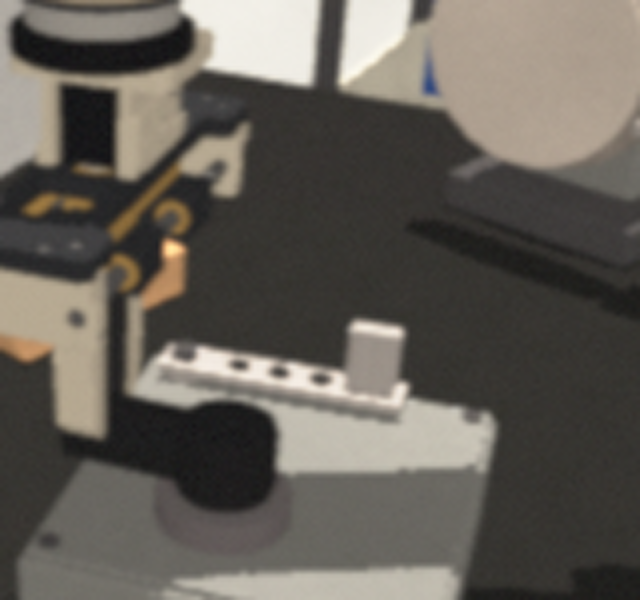

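The near finger now hangs alongside the bar, its tip at (85,437) just above the bar's lower edge at (85,460). I'll repeat the arc.

send_rows(linear=[[0.0005,-0.006,0],[0.0015,-0.012,0],[0.003,-0.018,0],[0.005,-0.0235,0],[0.007,-0.029,0]], dr=[[0,0,0.095],[0,0,0.19],[0,0,0.285],[0,0,0.38],[0,0,0.475]], jaw=[0.4,0.4,0.4,0.4,0.4])

```text
t: 14.53
tool_pos: [594.5, 12.6, 76.9]
orientation: [0.565, 3.088, 0.008]
ft_force: [1.5, 3.1, -1.9]
opening: 0.299
gripper_force: 1.6
```

send_rows(linear=[[0.0005,-0.006,0],[0.001,-0.012,0],[0.0025,-0.0175,0],[0.0045,-0.023,0],[0.007,-0.0285,0]], dr=[[0,0,0.095],[0,0,0.19],[0,0,0.285],[0,0,0.38],[0,0,0.475]], jaw=[0.4,0.4,0.4,0.4,0.4])

```text
t: 14.95
tool_pos: [579.2, -12.2, 77.1]
orientation: [1.275, 2.867, 0.009]
ft_force: [3.3, 2.3, -2.3]
opening: 0.298
gripper_force: 1.7
```

send_rows(linear=[[0.0005,-0.006,0],[0.001,-0.012,0],[0.0025,-0.0175,0],[0.0045,-0.023,0],[0.007,-0.0285,0]], dr=[[0,0,0.095],[0,0,0.19],[0,0,0.285],[0,0,0.38],[0,0,0.475]], jaw=[0.4,0.4,0.4,0.4,0.4])

```text
t: 15.37
tool_pos: [554.1, -27.3, 77.3]
orientation: [1.914, 2.485, 0.009]
ft_force: [4.3, 0.7, -2.1]
opening: 0.298
gripper_force: 1.7
```

send_rows(linear=[[0.0005,-0.006,0],[0.0005,-0.006,0]], dr=[[0,0,0.095],[0,0,0.095]], jaw=[0.4,0.4])

```text
t: 15.53
tool_pos: [546.9, -29.3, 77.4]
orientation: [2.027, 2.394, 0.005]
ft_force: [2.5, 0.1, -0.4]
opening: 0.3
gripper_force: 0.9
```

send_rows(linear=[[0,-0.0025,0],[0,-0.005,0],[0,-0.005,0]], dr=[[0,0,0.04],[0,0,0.08],[0,0,0.08]], jaw=[0.4,0.4,0.4])

```text
t: 15.78
tool_pos: [542.5, -29.9, 77.3]
orientation: [2.118, 2.315, 0.006]
ft_force: [3.6, -0.5, 0.5]
opening: 0.3
gripper_force: 1.4
```

Turning as expected at about 3–4 N. I'll go on in small steps to the stop.

send_rows(linear=[[0,-0.0015,0],[0,-0.003,0],[0,-0.003,0]], dr=[[0,0,0.02],[0,0,0.03],[0,0,0.03]], jaw=[0.4,0.4,0.4])

```text
t: 16.03
tool_pos: [541.0, -29.9, 77.2]
orientation: [2.152, 2.281, 0.01]
ft_force: [5.3, -0.4, 1.2]
opening: 0.299
gripper_force: 3.0
```

send_rows(linear=[[0,-0.0015,0],[0,-0.002,0],[0,-0.002,0]], dr=[[0,0,0],[0,0,0],[0,0,0]], jaw=[0.4,0.4,0.4])

```text
t: 16.28
tool_pos: [540.9, -29.9, 77.3]
orientation: [2.15, 2.28, 0.015]
ft_force: [9.4, 0.5, -2.1]
opening: 0.3
gripper_force: 4.4
```

send_rows(linear=[[0,-0.002,0],[0,-0.003,0],[0,-0.003,0]], dr=[[0,0,0],[0,0,0],[0,0,0]], jaw=[0.4,0.4,0.4])

```text
t: 16.53
tool_pos: [540.9, -29.9, 77.4]
orientation: [2.148, 2.277, 0.022]
ft_force: [13.6, 0.0, -7.6]
opening: 0.301
gripper_force: 6.6
```

send_rows(linear=[[0,0.005,0],[0,0.01,0],[0,0.01,-0.02],[0,0.01,-0.05],[0,0.01,-0.08]], dr=[[0,0,0],[0,0,0],[0,0,0],[0,0,0],[0,0,0]], jaw=[0.4,0.4,0.4,0.4,0.4])

```text
t: 16.95
tool_pos: [538.8, -30.1, 155.2]
orientation: [-2.152, -2.28, 0.009]
ft_force: [0.8, 0.6, -0.1]
opening: 0.3
gripper_force: 0.0
```

Run:
```python
from h import *
import cv2
s=sense(); a=fk_yaw(s); print(s['t'],s['tool_pos'],a,s['ft_force'],s['opening'])
m=eyes.camera_model('wrist'); im=eyes.camera('wrist')
np.savez('w3.npz',im=im,K=m['camera_matrix'],E=m['extrinsics'])
im2=eyes.camera('side')[100:310,210:490,::-1]
cv2.imwrite('pics/w3.png',np.hstack([cv2.resize(i,(400,300),interpolation=cv2.INTER_CUBIC) for i in (im[:,:,::-1],im2)]))
```

```text
16.95 [538.79694723 -30.08300871 155.20880935] 0.05808095646996262 [ 0.83708276  0.58109885 -0.13398302] 0.299780777278408
```

View pics/w3.png

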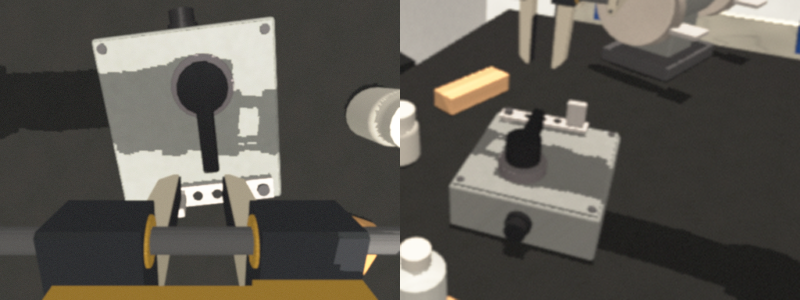

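The handle now runs from (202,87) to (210,170) in the left view, towards the box's -y side. I'll measure its angle and plan the hasp.

Run:
```python
from h import *
d=np.load('w3.npz'); m=dict(camera_matrix=d['K'],extrinsics=d['E']); k=1.28
r=lambda p,z:np.round(ray(m,np.array(p)*k,z)[:2],1)
h,e=r((202,85),121),r((211,171),121); print('hub',h,'end',e,np.hypot(*(e-h)),'beta',np.arctan2(*(e-h)[::-1]))
c=[r(p,70) for p in [(94,41),(273,19),(280,192)]]; print(c, np.arctan2(*(c[1]-c[0])[::-1]),np.arctan2(*(c[2]-c[1])[::-1]))
print('pivot',r((263,188),81))
```

```text
hub [536.  35.] end [549.3 -44.1] 80.21034845953481 beta -1.4042129301351338
[array([423.6,  69.9]), array([602.3, 100.6]), array([635.1, -84.8])] 0.17013548891889857 -1.3956933850897717
pivot [611.5 -76.1]
```

Run:
```python
from h import *
plan([(512.9,-91,160,-1.43)],step=34,turn=.118)
```

```text
L [[-0.0046, -0.0026, -0.0], [-0.0092, -0.0053, -0.0001], [-0.0137, -0.0079, -0.0001], [-0.0183, -0.0105, -0.0001], [-0.0229, -0.0131, -0.0002]] 
 D [[0.0, -0.0, 0.114], [0.001, -0.001, 0.229], [0.001, -0.001, 0.343], [0.001, -0.001, 0.458], [0.002, -0.001, 0.572]]
L [[-0.0053, 0.0002, 0.0], [-0.0105, 0.0005, -0.0], [-0.0158, 0.0008, -0.0], [-0.0211, 0.001, -0.0], [-0.0263, 0.0013, -0.0001]] 
 D [[-0.0, -0.0, 0.115], [0.0, -0.001, 0.229], [0.001, -0.001, 0.343], [0.001, -0.001, 0.458], [0.001, -0.001, 0.572]]
L [[-0.0043, 0.0031, 0.0], [-0.0086, 0.0062, -0.0], [-0.0129, 0.0093, -0.0]] 
 D [[0.0, -0.001, 0.115], [0.001, -0.001, 0.229], [0.001, -0.001, 0.344]]
```

send_rows(linear=[[-0.0045,-0.0025,0],[-0.009,-0.0055,0],[-0.0135,-0.008,0],[-0.0185,-0.0105,0],[-0.023,-0.013,0]], dr=[[0,0,0.114],[0,0,0.229],[0,0,0.343],[0,0,0.458],[0,0,0.572]], jaw=[0.4,0.4,0.4,0.4,0.4])

```text
t: 17.47
tool_pos: [527.7, -54.0, 154.4]
orientation: [-2.715, -1.574, 0.008]
ft_force: [0.0, 0.2, 0.1]
opening: 0.301
gripper_force: 0.0
```

send_rows(linear=[[-0.0055,0,0],[-0.0105,0.0005,0],[-0.016,0.001,0],[-0.021,0.001,0],[-0.0265,0.0015,0]], dr=[[0,0,0.114],[0,0,0.229],[0,0,0.343],[0,0,0.458],[0,0,0.572]], jaw=[0.4,0.4,0.4,0.4,0.4])

```text
t: 17.88
tool_pos: [515.9, -77.4, 154.4]
orientation: [-3.05, -0.744, 0.009]
ft_force: [0.3, -0.5, -0.0]
opening: 0.298
gripper_force: 0.0
```

send_rows(linear=[[-0.0045,0.003,0],[-0.0085,0.006,0],[-0.013,0.0095,0],[-0.013,0.0095,0],[-0.013,0.0095,0]], dr=[[0,0,0.115],[0,0,0.229],[0,0,0.344],[0,0,0.344],[0,0,0.344]], jaw=[0.4,0.4,0.4,0.4,0.4])

```text
t: 18.3
tool_pos: [509.9, -91.8, 154.9]
orientation: [-3.133, -0.224, 0.006]
ft_force: [0.4, 0.6, 0.1]
opening: 0.3
gripper_force: 0.0
```

Run:
```python
from h import *
s=sense(); a=fk_yaw(s); print(s['t'],s['tool_pos'],a,s['ft_force'],s['opening'],s['joint_pos'])
plan([(512.9,-91,81,-1.43,4)],step=34,turn=.118)
```

```text
18.3 [509.85167437 -91.83636379 154.8852855 ] -1.4283551161618488 [0.38531118 0.57922798 0.07857289] 0.30005716281449113 [ 0.1046143   0.4467918   0.04540135  1.83873347 -0.02577781  0.86080707
 -1.26590215]
L [[0.0009, -0.0001, 0.0185], [0.0017, -0.0002, 0.0369], [0.0026, -0.0002, 0.0554], [0.0034, -0.0003, 0.0739]] 
 D [[-0.0, 0.001, 0.0], [-0.001, 0.002, 0.001], [-0.001, 0.003, 0.001], [-0.001, 0.004, 0.002]]
```

send_rows(linear=[[0.001,0,0.02],[0.002,0,0.04],[0.0025,0,0.058],[0.003,0,0.068],[0.003,0,0.074]], dr=[[0,0.003,0],[0,0.004,0],[0,0.004,0],[0,0.004,0],[0,0.004,0]], jaw=[0.4,0.4,0.4,0.4,0.4])

```text
t: 18.72
tool_pos: [513.4, -90.9, 80.3]
orientation: [-3.132, -0.223, -0.001]
ft_force: [0.8, -0.0, -0.8]
opening: 0.297
gripper_force: 0.0
```

send_rows(linear=[[0,0,0.003],[0,0,0.003]], dr=[[0,0,0],[0,0,0]], jaw=[0.4,0.4])

```text
t: 18.88
tool_pos: [514.5, -91.5, 78.7]
orientation: [-3.133, -0.221, -0.005]
ft_force: [-0.5, 0.4, 1.1]
opening: 0.302
gripper_force: 0.0
```

Run:
```python
from h import *
s=sense(); a=fk_yaw(s); print(s['t'],s['tool_pos'],a,s['ft_force'],s['opening'])
c=(611.8,-76.8); p=s['tool_pos']; print('gamma of tcp',np.arctan2(p[1]-c[1],p[0]-c[0])+2*np.pi, a-np.pi/2+2*np.pi)
P=lambda g:(c[0]+100*np.cos(g),c[1]+100*np.sin(g),p[2],g+np.pi/2-2*np.pi,1)
plan([P(x) for x in np.linspace(3.284,4.885,18)[1:]],turn=.12)
```

```text
18.8833 [514.48008486 -91.48246105  78.6768399 ] -1.4300504012089028 [-0.52167718  0.37021563  1.13668141] 0.3024491943408595
gamma of tcp 3.291331393613742 3.2823385791757866
L [[-0.0011, 0.0087, -0.0], [0.0002, 0.018, -0.0], [0.0024, 0.0272, -0.0], [0.0055, 0.0361, -0.0], [0.0094, 0.0446, 0.0]] 
 D [[-0.0, -0.003, -0.096], [-0.0, -0.003, -0.19], [-0.0, -0.003, -0.284], [0.0, -0.003, -0.378], [0.0, -0.003, -0.473]]
L [[0.0004, 0.0094, 0.0], [0.0017, 0.0187, 0.0], [0.0039, 0.0279, 0.0], [0.007, 0.0368, 0.0], [0.0108, 0.0454, 0.0]] 
 D [[0.0, -0.0, -0.094], [0.0, -0.0, -0.188], [0.0, -0.0, -0.282], [0.0, -0.0, -0.376], [0.0, -0.0, -0.47]]
L [[0.0005, 0.0094, 0.0], [0.0018, 0.0187, 0.0], [0.004, 0.0279, 0.0], [0.0071, 0.0368, 0.0], [0.0109, 0.0454, 0.0]] 
 D [[0.0, -0.0, -0.095], [0.0, -0.0, -0.189], [0.0, 0.0, -0.283], [0.0, 0.0, -0.377], [0.0, 0.0, -0.471]]
L [[0.0005, 0.0094, 0.0], [0.0018, 0.0187, 0.0]] 
 D [[0.0, 0.0, -0.094], [0.0, 0.0, -0.189]]
```

send_rows(linear=[[0,0.009,0],[0.001,0.018,0],[0.003,0.027,0],[0.006,0.036,0],[0.0095,0.0445,0]], dr=[[0,0,-0.095],[0,0,-0.19],[0,0,-0.284],[0,0,-0.378],[0,0,-0.473]], jaw=[0.4,0.4,0.4,0.4,0.4])

```text
t: 19.3
tool_pos: [531.1, -134.4, 80.1]
orientation: [2.992, 0.955, 0.009]
ft_force: [-0.4, 1.4, 0.3]
opening: 0.299
gripper_force: 0.5
```

send_rows(linear=[[0.0005,0.0095,0],[0.0015,0.0185,0],[0.004,0.028,0],[0.007,0.037,0],[0.011,0.0455,0]], dr=[[0,0,-0.094],[0,0,-0.188],[0,0,-0.282],[0,0,-0.376],[0,0,-0.47]], jaw=[0.4,0.4,0.4,0.4,0.4])

```text
t: 19.72
tool_pos: [565.9, -165.6, 80.2]
orientation: [2.687, 1.624, 0.007]
ft_force: [-0.1, 1.4, 0.3]
opening: 0.298
gripper_force: 0.5
```

Run:
```python
from h import *
s=sense(); a=fk_yaw(s); p=s['tool_pos']; print(s['t'],p,a,s['ft_force'],s['gripper_force'])
c=(611.8,-76.8); g=np.arctan2(p[1]-c[1],p[0]-c[0])+2*np.pi; print(g,a-np.pi/2+2*np.pi,np.hypot(p[0]-c[0],p[1]-c[1]))
P=lambda g:(c[0]+100*np.cos(g),c[1]+100*np.sin(g),p[2],g+np.pi/2-2*np.pi,1)
plan([P(x) for x in np.linspace(g,4.885,8)[1:]],turn=.12)
```

```text
19.7167 [ 565.91911974 -165.57605769   80.22900372] -0.4835041065618392 [-0.14270529  1.36813946  0.27739908] 0.4661599060273147
4.23537931117083 4.22888487382285 99.93119429401072
L [[0.0004, 0.0093, 0.0], [0.0018, 0.0184, 0.0001], [0.004, 0.0275, 0.0001], [0.007, 0.0362, 0.0002], [0.0108, 0.0447, 0.0002]] 
 D [[0.004, -0.003, -0.099], [0.004, -0.002, -0.192], [0.004, -0.002, -0.285], [0.005, -0.002, -0.378], [0.005, -0.002, -0.471]]
L [[0.0004, 0.0093, 0.0], [0.0017, 0.0184, 0.0]] 
 D [[-0.0, 0.0, -0.092], [-0.0, 0.0, -0.185]]
```

Pushing at 1.4 N, as expected. I'll go on to the stop, with overshoot for the gap.

send_rows(linear=[[0.0005,0.0095,0],[0.0018,0.0185,0],[0.004,0.0275,0],[0.007,0.036,0],[0.011,0.0445,0]], dr=[[0,0,-0.095],[0,0,-0.19],[0,0,-0.285],[0,0,-0.378],[0,0,-0.471]], jaw=[0.4,0.4,0.4,0.4,0.4])

```text
t: 20.13
tool_pos: [610.0, -176.9, 80.2]
orientation: [2.234, 2.205, 0.004]
ft_force: [-1.4, 0.6, -0.5]
opening: 0.3
gripper_force: 0.5
```

send_rows(linear=[[0.0005,0.0095,0],[0.0018,0.0185,0],[0.002,0.022,0],[0.003,0.0255,0],[0.003,0.0255,0]], dr=[[0,0,-0.092],[0,0,-0.185],[0,0,-0.215],[0,0,-0.25],[0,0,-0.25]], jaw=[0.4,0.4,0.4,0.4,0.4])

```text
t: 20.55
tool_pos: [636.0, -174.2, 80.0]
orientation: [1.946, 2.461, 0.005]
ft_force: [-0.0, 0.5, 0.8]
opening: 0.305
gripper_force: 0.0
```

send_rows(linear=[[0,0.002,0],[0,0.003,0],[0,0.003,0]], dr=[[0,0,-0.02],[0,0,-0.02],[0,0,-0.02]], jaw=[0.4,0.4,0.4])

```text
t: 20.8
tool_pos: [636.3, -174.0, 79.4]
orientation: [1.925, 2.483, -0.001]
ft_force: [-5.4, 0.2, 3.1]
opening: 0.301
gripper_force: 2.5
```

send_rows(linear=[[0,0.002,0],[0,0.003,0],[0,0.003,0]], dr=[[0,0,0],[0,0,0],[0,0,0]], jaw=[0.4,0.4,0.4])

```text
t: 21.05
tool_pos: [636.4, -174.1, 79.0]
orientation: [-1.923, -2.479, 0.008]
ft_force: [-9.7, -0.3, 6.4]
opening: 0.303
gripper_force: 4.6
```

send_rows(linear=[[0,-0.006,0],[0,-0.011,0],[0,-0.011,-0.02],[0,-0.011,-0.05],[0,-0.011,-0.085]], dr=[[0,0,0],[0,0,0],[0,0,0],[0,0,0],[0,0,0]], jaw=[0.4,0.4,0.4,0.4,0.4])

```text
t: 21.47
tool_pos: [629.9, -175.0, 163.8]
orientation: [1.923, 2.483, 0.005]
ft_force: [1.7, -0.5, -0.2]
opening: 0.299
gripper_force: 0.0
```

send_rows(linear=[[0,-0.03,-0.035],[0,-0.06,-0.07],[0,-0.09,-0.1],[0,-0.11,-0.12],[0,-0.11,-0.12]], dr=[[0,0,0],[0,0,0],[0,0,0],[0,0,0],[0,0,0]], jaw=[0.4,0.4,0.4,0.4,0.4])

```text
t: 21.88
tool_pos: [523.4, -206.0, 290.9]
orientation: [1.92, 2.467, 0.006]
ft_force: [1.1, -0.3, 0.1]
opening: 0.299
gripper_force: 0.0
```

Run:
```python
from h import *
import cv2
s=sense(); a=fk_yaw(s); print(s['t'],s['tool_pos'],a,s['ft_force'])
m=eyes.camera_model('wrist'); im=eyes.camera('wrist')
np.savez('w4.npz',im=im,K=m['camera_matrix'],E=m['extrinsics'])
im2=eyes.camera('scene')[90:330,100:420,::-1]
cv2.imwrite('pics/w4.png',np.hstack([cv2.resize(i,(400,300),interpolation=cv2.INTER_CUBIC) for i in (eyes.camera('side')[:,:,::-1],im2)]))
```

```text
21.8833 [ 523.4270862  -206.01829373  290.86617318] 0.24814172403362364 [ 1.07040659 -0.3178064   0.061012  ]
```

View pics/w4.png

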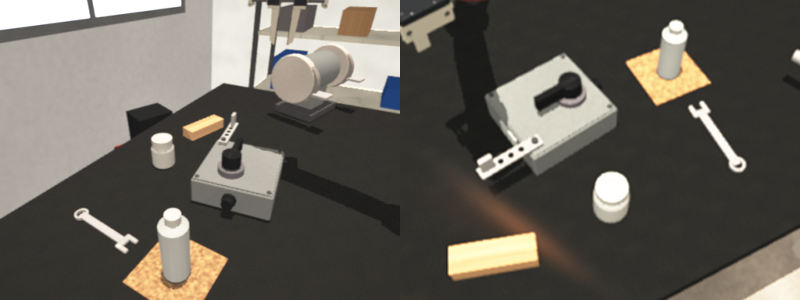

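The can stands upright on the mat, with its foot near (670,75) in the right view. The handle is at its off stop, the hasp points out over the bench from (535,142) to (487,165), and the other items haven't moved.

```bash
python3 -c "
from station import ctrl
print(ctrl.sign_off())"
```

```text
the job is handed in; nothing more can be done
None
```

The job is handed in at about 22 s: the can stands upright on the cork mat, then the handle was turned to its off stop and the hasp swung out to its stop, after a first handle pass that went over the bar without touching it.

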